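# Hold a flask down on a touch-start mixer

### The arm

A 6-joint arm with a two-finger parallel gripper is mounted at the origin on a cart in front of the work surface, level with it; the furniture and walls round the work are solid. World frame = base frame: x ahead of the robot, y to its left, z up, the work surface at z = 0. Lengths are in m, angles in rad, forces in N, time in s.
With the tool pointing down it reaches from about 0.35 to 0.975 m from the base axis. Payload 4.9 kg.
Tool frame: the origin (TCP) lies midway between the tips of the shut fingers; the grasp point (between the pads) lies 19 mm behind it; z points along the fingers, y is the line along which they close (so a half turn about z gives the same grasp; the last joint's range is limited). The gripper opens to 85 mm and grips with 20 to 120 N. Pads are 22 mm wide; open, the fingers measure 114 mm over their backs; the gripper's body (76 mm by 85 mm) begins 54 mm behind the grasp point. The pads swing forward as they close: fully open they stand 13 mm farther back than shut.
Start: joints at [-1.469, 0.053, 1.613, -0, 1.476, -0.119], TCP at [0.137, -0.61, 0.231] pointing down, gripper open.
Joint ranges: [-3.01, 3.01], [-1.01, 2.22], [0.06, 2.58], [-1.02, 4.17], [0.09, 2.62], [-3.14, 3.14]. Speed limits (rad/s): [2.57, 2.57, 3.14, 3.14, 3.14, 3.14].

### API

Orientations are given as a rotation vector (axis times angle).
In Python, from station import ctrl, optics, job gives the robot as it stands.
- The arm moves only by the shell command python3 -m jog 'ROWS' [OPENING] [FORCE]. ROWS is JSON, a list of rows, each a list of 2 entries, a list of its own where there are three numbers: the shift along the tool's x, y, z in m, then the turn, a rotation vector about the tool's x, y, z in rad. A call has 1 to 5 rows; each row is the pose to reach, as a shift and turn from the pose commanded when the call began, along the tool's axes at that moment; what a row does not reach only later rows make up. A row lasts 1/10 s, in which the tool goes at most 50 mm and 8.59 degrees, less where a joint would pass 70% of its speed; a pose out of reach is approached as far as the arm can. A call with a gripper value outside its range is refused whole. OPENING is the opening, from 0 (shut) to 1 (fully open), set as the call begins (- or left out, the last holds). The fingers move at their own pace and stop on an object; FORCE is the grip in N (left out, the last holds). Time passes only in rows, so rows that repeat a pose let the fingers close. It gives the time, the measured TCP pose, the force, the opening and the grip force at its end, in the units of the state.
- ctrl.get_obs(): the state, without advancing time (a new reading comes with each control period).
- optics.get_image(name): name is "side" or "top"; returns a dict with "image" (400x640x3 uint8, blue, green, red), "fx", "fy", "cx", "cy" (pixels), "rvec" (rotation vector, rad) and "tvec" (3), from world to camera coordinates, as OpenCV has them. Camera axes: x right, y down, z forward; pixel columns grow to the right and rows downward; lengths in m; the calibration is good to about 2 mm. A picture is of the moment at which its call begins. There is no depth.
- job.finish_job(): hands the job in; it is judged then, once.
The state is a dict: "t": time; "q": joint angles; "dq": joint speeds; "effort": joint torques, N m; "tool_pos": TCP position; "tool_rot": TCP orientation; "contact_force": force on the tool from outside, world axes, zero at the start; "wrist_torque": the same for the moment, N m; "opening": finger opening in m; "grip_force": force on a finger pad.
Only numpy, scipy, OpenCV 4.12 (cv2) and the standard library are available. Lean on these libraries where they do the work, as an engineer would, in place of code of your own. Each camera call takes 0.05 s, during which the arm holds its last target. There are 200 camera calls.

### The job

Pick up the amber long-necked flask by its neck and bring it upright through the open front of the blue fork on the mixer, so that its bulb passes under the fork and over the black sprung ring. Then set the bulb into the ring, press the flask down until the ring is fully down on its stop, without forcing it, and keep it pressed: finish while still gripping the flask and holding the ring down. Leave the beaker, the dropper bottle and the timer where they stand.

Things in the scene. Friction and masses are not known exactly. Their poses are not given: they have to be found in the camera images.
- flask_centre (a point): Amber glass flask, 160 mm tall, 0.06-0.13 kg, z up the neck; this point is 80 mm above its flat underside. Bulb 64 mm across, its middle 29 mm above the underside; straight neck 24 mm across from 61 to 155 mm up, then a 29 mm lip. Grip the neck high (pads' middle about 138 mm above the underside): with the ring fully down the fork's top is 101 mm above the underside.
- mixer: Fixed mixer, white housing 140 x 124 x 34 mm; origin at the centre of its underside, on the ring's axis; front looks along its -x. A column at the back (x = 50 to 66 mm) carries the blue fork. Neck fits the fork's slot, bulb does not: the flask comes in only from the front, bulb below the fork and above the ring, its underside 75 to 84 mm above the bench (79 is midway).
- ring_centre (a point): Centre of the black rubber ring (70 mm outside, 50 mm clear inside, 10 mm thick), at mid-thickness; 68 mm above the bench when up, moves down with the ring; axes as the mixer's. The bulb centres itself in it: seated, the flask's underside is 7 mm below this point, the flask's centre 73 mm above it.
- fork_mouth (a point): Middle of the fork's open front end, on the slot's centre line, 74 mm in front of the ring axis; axes as the mixer's, +x leads into the slot. Fork: level plate 144 to 150 mm above the bench, 84 mm wide or less; slot 40 mm wide, closed 22 mm behind the ring axis, flared over its first 22 mm.
- ring (a joint): How far the sprung ring is pressed down, m: 0 is up at rest, 0.012 is its lower stop. It pushes back with about 5 N at first and 12 N at the stop, and springs up when let go.
- microscope: White microscope, fixed, an obstacle: origin on the bench under its middle; 413 mm tall, about 100 mm to either side. Its eyepieces, 350 to 413 mm above the bench, stick out towards the robot to 200 mm in front of the origin: keep the wrist clear by drawing the arm back when passing in front of them.
- beaker: Bystander: clear glass beaker, 71 by 77 mm, 92 mm tall; origin at the centre of its underside.
- stain_bottle: Bystander: small brown dropper bottle with a black dropper top, 32 by 34 mm, 86 mm tall; origin at the centre of its underside.
- timer: Bystander: flat cream-coloured timer, 62 by 66 mm, 21 mm high; origin at the centre of its underside.
Things that resemble listed ones, but are neither listed nor needed, are in the scene too. Of the things that look like the part that bears flask_centre, take the one that is farthest to the robot's right at the start.

How it is judged:
On the way:
1. the flask is in the fork, over or on the ring, with the ring not yet pressed far (horizontal distance between flask_centre and ring_centre below 0.02 m and z of flask_centre in the frame of mixer below 0.175 m and value of joint ring below 0.006 m), for 0.05 s.
At the end, for the whole second after the job is handed in: The flask, still gripped, sits upright (0.15 rad) in the ring (axis within 12 mm, seated within 5 mm) and holds it down at least 9.5 of its 12 mm, pushing with over 6 N; beaker, dropper bottle and timer within 30 mm of where they stood (value of joint ring above 0.0095 m and horizontal distance between flask_centre and ring_centre below 0.012 m and z of flask_centre in the frame of ring_centre below 0.078 m and angle between flask_centre's own z axis and vertical below 0.15 rad and contact force between flask and mixer above 6 N and contact force between the fingers and flask above 2 N and distance of each of beaker, stain_bottle, timer from where it was at the start of the episode below 0.03 m); the arm keeps its last pose, push and grip.
It fails at once if the flask is tipped over (more than 0.5 rad) (angle between flask_centre's own z axis and vertical above 0.5 rad).
It fails at once if the flask is forced against the mixer with more than 50 N (contact force between flask and mixer above 50 N).
It fails at once if the beaker is knocked aside (more than 30 mm) (distance of beaker from where it was at the start of the episode above 0.03 m).
It fails at once if the dropper bottle is knocked aside (more than 30 mm) (distance of stain_bottle from where it was at the start of the episode above 0.03 m).
It fails at once if the timer is knocked aside (more than 30 mm) (distance of timer from where it was at the start of the episode above 0.03 m).
It also fails if it takes over 51 s, if anything falls off the work surface, if the arm or the gripper's body presses on something with over 40 N, if the wrist force passes 120 N, or if a joint passes its speed limit or range.

## Working session

There is one attempt and no reset: what is moved stays moved. The work goes in short steps, Python scripts to look and compute and a shell command to move; the robot and the scene stay as the last step left them, time stands still between calls to the robot, and variables do not carry over. Pictures are saved under pics/ and viewed, at most 10 in all, crops included, and the job is handed in when it is done.

```bash
mkdir -p pics; cat > h.py <<'E'
import numpy as np, cv2
from station import ctrl, optics, job
def cam(n):
    d=optics.get_image(n); R=cv2.Rodrigues(np.array(d['rvec'],float))[0]; return d,R,np.array(d['tvec'],float).reshape(3)
def pix(d,p):
    R=cv2.Rodrigues(np.array(d['rvec'],float))[0]; c=R@np.array(p)+np.array(d['tvec']).reshape(3)
    return d['fx']*c[0]/c[2]+d['cx'], d['fy']*c[1]/c[2]+d['cy']
def ray(d,u,v,z):
    R=cv2.Rodrigues(np.array(d['rvec'],float))[0]; t=np.array(d['tvec'],float).reshape(3); o=-R.T@t
    r=R.T@np.array([(u-d['cx'])/d['fx'],(v-d['cy'])/d['fy'],1]); return o+r*(z-o[2])/r[2]
E
python3 - <<'E'
from h import *
for n in('side','top'):
    d,R,t=cam(n); cv2.imwrite(f'pics/{n}0.png',d['image']); print(n,-R.T@t,R.round(3).tolist(),d['fx'])
o=ctrl.get_obs(); print(o)
E
```

```text
side [-0.20292003  1.34952318  0.84315482] [[-0.85, -0.526, 0.018], [-0.243, 0.362, -0.9], [0.467, -0.769, -0.436]] 505.77911267277744
top [ 0.23149731 -0.00349675  1.49842287] [[0.122, -0.993, -0.007], [-0.96, -0.116, -0.254], [0.252, 0.038, -0.967]] 424.4498719897634
{'t': 0.1, 'q': array([-1.46900604e+00,  5.33241153e-02,  1.61418214e+00,  7.80209955e-06,
        1.47599712e+00, -1.18973419e-01]), 'dq': array([ 0.00098291, -0.0021421 , -0.00319623,  0.00050319, -0.00040185,
       -0.00074865]), 'effort': array([-6.79676086e-04, -3.94902349e+01, -3.71363461e+01, -8.98008443e-05,
        3.96042393e-03, -1.74350987e-07]), 'tool_pos': array([ 0.13681934, -0.60925269,  0.23015013]), 'tool_rot': array([-3.12057443e+00, -3.45859432e-01, -3.79618100e-05]), 'contact_force': array([-0.76776855, -0.93204798, -1.25263199]), 'wrist_torque': array([-0.00918481, -0.02875578,  0.00841244]), 'grip_force': 0.0, 'opening': 0.08558339046804656}
```

View pics/side0.png

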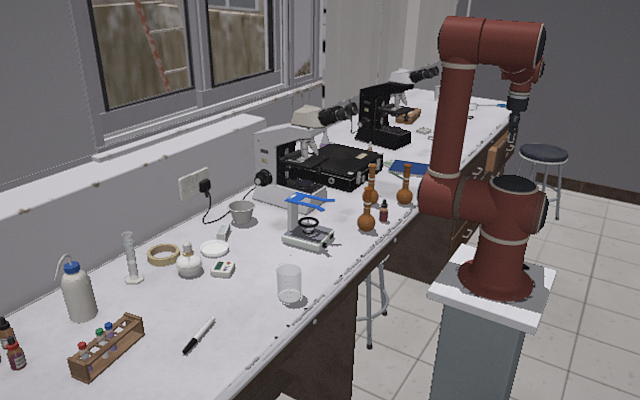

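View pics/top0.png

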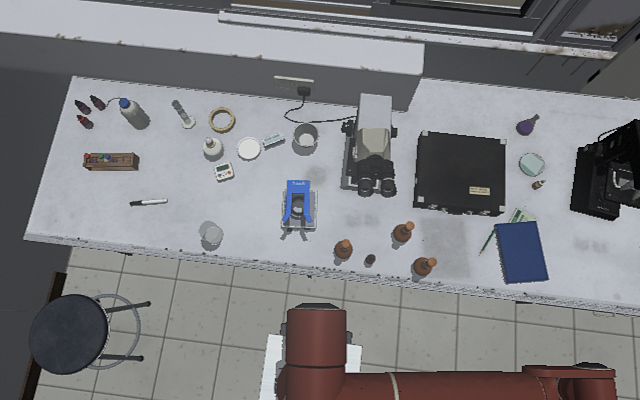

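Top view candidates are amber flasks at top pixels (344,248), (403,231) and (426,266), plus a purple flask at (527,125), which is the wrong colour. The one farthest to the robot's right (-y) is (426,266), which is about (405,185) in the side view. The mixer fork is at (300,205), the microscope at (375,150), the dropper bottle at (370,259), the beaker at (211,233) and the timer at (223,172). Next is a close crop of the flask and the mixer.

```bash
python3 - <<'E'
from h import *
d,_,_=cam('top'); s,_,_=cam('side')
a=cv2.resize(d['image'][165:290,270:450],(792,550),interpolation=cv2.INTER_CUBIC)
cv2.imwrite('pics/tc.png',a)
b=cv2.resize(s['image'][150:260,270:430],(800,550),interpolation=cv2.INTER_CUBIC)
cv2.imwrite('pics/sc.png',b)
E
```

```text
(no output)
```

View pics/tc.png

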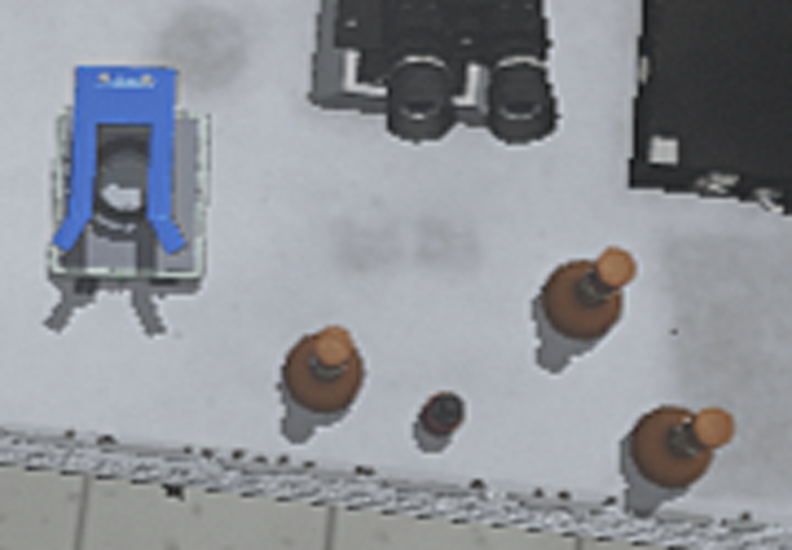

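View pics/sc.png

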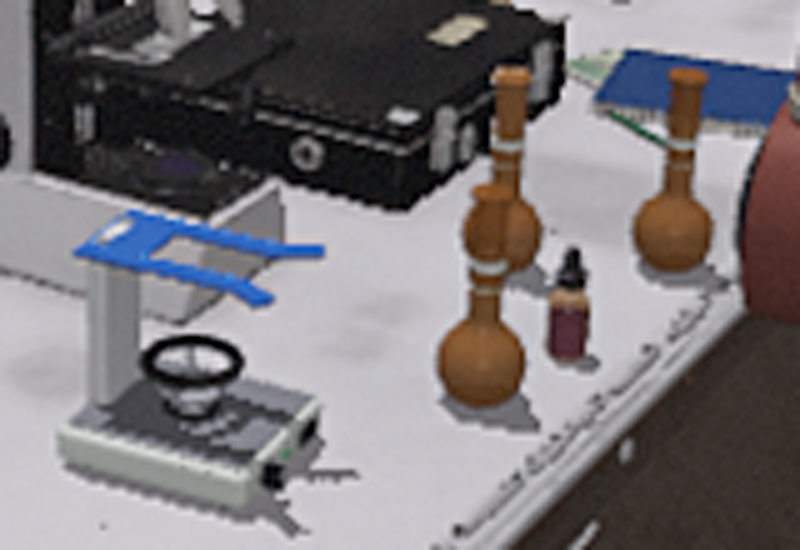

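The top crop shows the chosen flask: lip at (714,428), bulb at (672,447). The ring is at (125,186), the fork tips at (62,250) and (178,250), and the fork's back corners at (76,67) and (176,68). The side crop has the lip at (689,75), the bulb at (673,232) and the ring at (192,360).

```bash
cat >> h.py <<'E'
T=lambda u,v:(270+u/4.4-.4,165+v/4.4-.4)
S=lambda u,v:(270+u/5-.4,150+v/5-.4)
def tri(d,a,s,b):
    P=[]
    for c in(d,s):
        K=np.array([[c['fx'],0,c['cx']],[0,c['fy'],c['cy']],[0,0,1]]);R=cv2.Rodrigues(np.array(c['rvec'],float))[0]
        P.append(K@np.c_[R,np.array(c['tvec'],float).reshape(3)])
    x=cv2.triangulatePoints(P[0],P[1],np.array(a,float).reshape(2,1),np.array(b,float).reshape(2,1)); return (x[:3]/x[3]).ravel()
E
python3 - <<'E'
from h import *
np.set_printoptions(precision=4,suppress=True)
d,_,_=cam('top'); s,_,_=cam('side')
for n,a,b in(('lip',(714,428),(689,75)),('bulb',(672,447),(673,232)),('lip2',(615,269),(512,77)),('lip1',(334,347),(490,193)),('drop',(444,413),(572,258)),('ring',(125,186),(192,360))):
    print(n,tri(d,T(*a),s,S(*b)))
print('lip z',ray(d,*T(714,428),.16),ray(s,*S(689,75),.16),'bulb',ray(d,*T(672,447),.032),ray(s,*S(673,232),.029))
print('ring',ray(d,*T(125,186),.068),ray(s,*S(192,360),.068))
for n,p in dict(tl=(62,250),tr=(178,250),bl=(76,67),br=(176,68),slotbl=(96,125),slotbr=(152,125),sl=(92,208),sr=(148,212)).items(): print(n,ray(d,*T(*p),.15))
for p in((58,115),(210,115),(203,272),(50,272)): print('hous',ray(d,*T(*p),.034))
for p in((325,250),(272,298),(130,212),(78,252)): print('sidefork',ray(s,*S(*p),.15))
print('eyep',ray(d,*T(420,125),.38),ray(d,*T(520,125),.38), 'beaker',ray(d,211,233,.05))
E
```

```text
lip [ 0.4329 -0.3392  0.1569]
bulb [ 0.4334 -0.34    0.0267]
lip2 [ 0.5411 -0.2612  0.1564]
lip1 [ 0.4596 -0.0632  0.1553]
drop [ 0.4341 -0.1543  0.0774]
ring [0.5832 0.1108 0.0685]
lip z [ 0.4321 -0.3385  0.16  ] [ 0.4303 -0.3315  0.16  ] bulb [ 0.4326 -0.3389  0.032 ] [ 0.4318 -0.3353  0.029 ]
ring [0.5805 0.1095 0.068 ] [0.586  0.1101 0.068 ]
tl [0.5066 0.1428 0.15  ]
tr [0.5169 0.0578 0.15  ]
bl [0.6482 0.1522 0.15  ]
br [0.6565 0.0769 0.15  ]
slotbl [0.6047 0.131  0.15  ]
slotbr [0.6098 0.0892 0.15  ]
sl [0.5408 0.1252 0.15  ]
sr [0.5428 0.0835 0.15  ]
hous [0.6415 0.1745 0.034 ]
hous [0.6564 0.0512 0.034 ]
hous [0.5261 0.041  0.034 ]
hous [0.5113 0.1624 0.034 ]
sidefork [0.5134 0.0666 0.15  ]
sidefork [0.5058 0.1449 0.15  ]
sidefork [0.65   0.0877 0.15  ]
sidefork [0.643  0.1574 0.15  ]
eyep [ 0.5653 -0.0922  0.38  ] [ 0.5727 -0.154   0.38  ] beaker [0.4559 0.3984 0.05  ]
```

Heights check out (lip 0.157, ring 0.0685, bulb about 0.03). The flask is at (0.432,-0.338). The ring is at (0.584,0.110), with mixer yaw about 0.11. Moving above the flask.

```bash
cat >> h.py <<'E'
from scipy.spatial.transform import Rotation as Ro
def go(x,y,z,yaw=.11):
    o=ctrl.get_obs(); R=Ro.from_rotvec(o['tool_rot']); s=R.inv().apply(np.array([x,y,z])-o['tool_pos'])
    c,n=np.cos(yaw),np.sin(yaw); G=Ro.from_matrix(np.array([[c,n,0],[n,-c,0],[0,0,-1.]]))
    print('shift',s.round(4),'turn',(R.inv()*G).as_rotvec().round(4),'tcp',o['tool_pos'].round(4),'F',o['contact_force'].round(1),'t',o['t'],'q',np.round(o['q'],2))
E
python3 -m jog '[[[0.2,-0.115,0],[0,0,0.11]],[[0.2,-0.115,0],[0,0,0.11]],[[0.2,-0.115,0],[0,0,0.11]],[[0.2,-0.115,0],[0,0,0.11]],[[0.2,-0.115,0],[0,0,0.11]]]' 1 40
python3 -c "
from h import *
go(.432,-.338,.21)"
```

```text
t: 0.8
tool_pos: [0.3087, -0.4515, 0.2313]
tool_rot: [-3.136, -0.177, -0.001]
contact_force: [-0.8, -1.0, 0.0]
opening: 0.0855
grip_force: 0.0
shift [ 0.1352 -0.0989  0.0215] turn [-0.0002 -0.0007  0.0027] tcp [ 0.3087 -0.4515  0.2313] F [-0.8 -1.   0. ] t 0.8 q [-1.11 -0.13  1.79  0.    1.48  0.35]
```

```bash

python3 -m jog '[[[0.135,-0.099,0.02],[0,0,0]],[[0.135,-0.099,0.02],[0,0,0]],[[0.135,-0.099,0.02],[0,0,0]],[[0.135,-0.099,0.02],[0,0,0]],[[0.135,-0.099,0.02],[0,0,0]]]'
python3 - <<'E'
from h import *
d,_,_=cam('top'); s,_,_=cam('side')
go(.432,-.338,.119)
a=cv2.resize(d['image'][200:300,370:470],(500,500),interpolation=cv2.INTER_CUBIC)
b=cv2.resize(s['image'][130:220,370:430],(333,500),interpolation=cv2.INTER_CUBIC)
cv2.imwrite('pics/a1.png',np.hstack([a,b[:,:290]]))
p=ctrl.get_obs()['tool_pos']
print([(pix(c,p),pix(c,[.432,-.338,.16])) for c in(d,s)])
E
```

```text
t: 1.3
tool_pos: [0.4314, -0.3383, 0.2107]
tool_rot: [-3.135, -0.181, 0.001]
contact_force: [-0.5, -0.8, 0.5]
opening: 0.0853
grip_force: 0.0
shift [ 0.0023 -0.0023  0.0923] turn [0.0003 0.0005 0.0017] tcp [ 0.43   -0.3405  0.2113] F [ 0.1 -0.1 -0.5] t 1.4 q [-0.81 -0.12  1.81 -0.    1.45  0.65]
[((np.float64(436.90792306370696), np.float64(260.6392517457822)), (np.float64(431.7176461633493), np.float64(261.8942826950612))), ((np.float64(409.74363181425133), np.float64(150.92687489167164)), (np.float64(407.653374188978), np.float64(163.9816645569996)))]
```

View pics/a1.png

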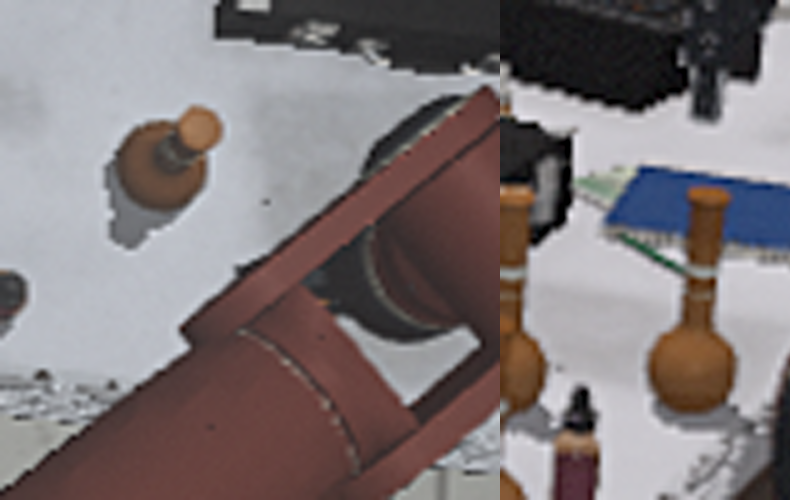

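The top view is blocked by the arm. The flask hasn't moved. In the side panel one fingertip is at about (407,151). I need a clearer look at both fingers.

```bash

python3 - <<'E'
from h import *
s,_,_=cam('side')
b=cv2.resize(s['image'][95:220,370:470],(600,600) if 0 else (480,600),interpolation=cv2.INTER_CUBIC)
b=cv2.convertScaleAbs(b,alpha=1.8,beta=20)
o=ctrl.get_obs();p=o['tool_pos'];y=Ro.from_rotvec(o['tool_rot']).apply([0,1,0])
for k in(-.05,.05):
  q=p+k*y+[0,0,.013]; u=pix(s,q); print(q,u,((u[0]-370)*4.8,(u[1]-95)*4.8))
  cv2.drawMarker(b,(int((u[0]-369.6)*4.8),int((u[1]-94.6)*4.8)),(0,255,0),0,15)
cv2.imwrite('pics/a2.png',b)
E
```

```text
[ 0.42413829 -0.29137957  0.22444726] (np.float64(406.35230638801755), np.float64(151.62553940221977)) (np.float64(174.49107066248425), np.float64(271.8025891306549))
[ 0.43514907 -0.39077152  0.22449643] (np.float64(413.9561637273159), np.float64(143.6071347235213)) (np.float64(210.98958589111643), np.float64(233.3142466729023))
```

View pics/a2.png

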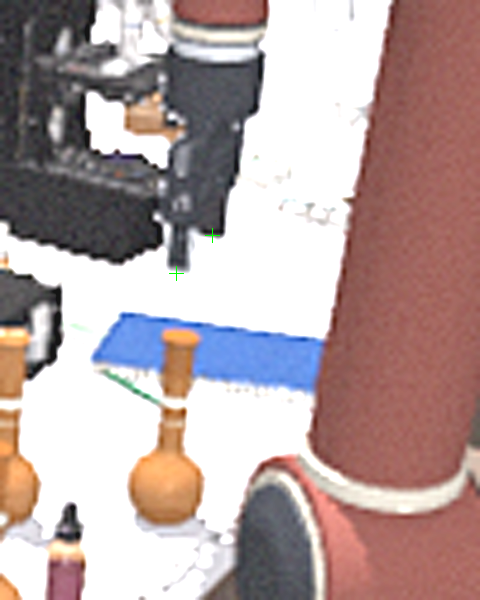

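Both fingertips, at (177,268) and (212,232), sit on the predicted marks, so the calibration holds. Descending.

```bash

python3 -m jog '[[[0.002,-0.002,0.03],[0,0,0]],[[0.002,-0.002,0.06],[0,0,0]],[[0.002,-0.002,0.08],[0,0,0]],[[0.002,-0.002,0.092],[0,0,0]],[[0.002,-0.002,0.092],[0,0,0]]]'
python3 -m jog '[[[0,0,0],[0,0,0]],[[0,0,0],[0,0,0]],[[0,0,0],[0,0,0]],[[0,0,0],[0,0,0]],[[0,0,0],[0,0,0]]]' 0 40
python3 -m jog '[[[0,0,0],[0,0,0]],[[0,0,0],[0,0,0]],[[0,0,0],[0,0,0]],[[0,0,0],[0,0,0]],[[0,0,0],[0,0,0]]]' 
python3 -c "
from h import *
go(.432,-.338,.119)"
```

```text
t: 1.95
tool_pos: [0.4303, -0.3383, 0.1175]
tool_rot: [-3.134, -0.171, 0.004]
contact_force: [0.3, 0.5, -0.5]
opening: 0.0855
grip_force: 0.0
t: 2.45
tool_pos: [0.4324, -0.3387, 0.1205]
tool_rot: [3.135, 0.174, 0.002]
contact_force: [-1.3, 0.5, 3.7]
opening: 0.0265
grip_force: 39.0
t: 2.95
tool_pos: [0.4325, -0.3387, 0.1205]
tool_rot: [3.135, 0.174, 0.002]
contact_force: [-0.4, 1.2, 6.0]
opening: 0.0266
grip_force: 38.8
shift [-0.0004 -0.0008  0.0015] turn [ 0.0014 -0.0013  0.001 ] tcp [ 0.4325 -0.3387  0.1205] F [-0.4  1.2  6. ] t 2.95 q [-0.8  -0.03  1.89  0.    1.28  0.66]
```

```bash

python3 -m jog '[[[0,0,-0.03],[0,0,0]],[[0,0,-0.06],[0,0,0]],[[0,0,-0.1],[0,0,0]],[[0,0,-0.13],[0,0,0]],[[0,0,-0.13],[0,0,0]]]' 
python3 - <<'E'
from h import *
go(.39,-.25,.25)
s,_,_=cam('side')
b=cv2.resize(s['image'][80:230,340:460],(480,600),interpolation=cv2.INTER_CUBIC)
cv2.imwrite('pics/a3.png',cv2.convertScaleAbs(b,alpha=1.5,beta=10))
E
```

```text
t: 3.45
tool_pos: [0.4335, -0.3399, 0.2546]
tool_rot: [3.13, 0.174, 0.009]
contact_force: [-0.4, -0.5, -0.6]
opening: 0.0262
grip_force: 40.0
shift [-0.0333 -0.0942  0.0037] turn [ 0.0071 -0.0054  0.0009] tcp [ 0.4335 -0.3399  0.2546] F [-0.4 -0.5 -0.6] t 3.45 q [-0.8  -0.14  1.76 -0.    1.51  0.66]
```

View pics/a3.png

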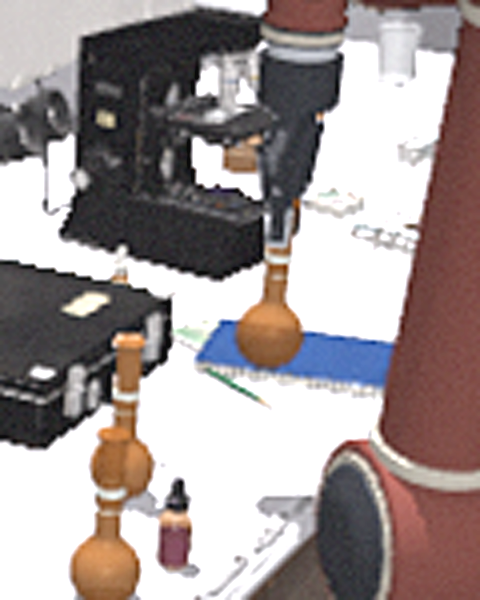

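The flask is lifted and hangs upright, with its bulb at (269,332) in the crop. I'll draw it back to x≈0.385 and then pass sideways.

```bash

python3 -m jog '[[[-0.016,-0.03,0],[0.003,-0.003,0]],[[-0.03,-0.07,0],[0.006,-0.005,0]],[[-0.034,-0.11,0],[0.006,-0.005,0]],[[-0.034,-0.134,0],[0.006,-0.005,0]],[[-0.034,-0.134,0],[0.006,-0.005,0]]]' 
python3 -c "
from h import *
go(.385,.087,.25)"
```

```text
t: 4.0
tool_pos: [0.382, -0.206, 0.2464]
tool_rot: [-3.128, -0.178, 0.013]
contact_force: [0.7, -0.8, -1.6]
opening: 0.0262
grip_force: 40.0
shift [ 0.0361 -0.2908 -0.0012] turn [-0.0093  0.0076  0.0036] tcp [ 0.382  -0.206   0.2464] F [ 0.7 -0.8 -1.6] t 4.0 q [-0.67 -0.43  2.01  0.    1.58  0.79]
```

```bash

python3 -m jog '[[[0.004,-0.03,0],[0,0,0]],[[0.008,-0.07,0],[0,0,0]],[[0.013,-0.11,0],[0,0,0]],[[0.017,-0.15,0],[0,0,0]],[[0.02,-0.18,0],[0,0,0]]]' 
python3 -m jog '[[[0.004,-0.03,0],[0,0,0]],[[0.008,-0.06,0],[0,0,0]],[[0.012,-0.09,0],[0,0,0]],[[0.014,-0.11,0],[0,0,0]],[[0.014,-0.11,0],[0,0,0]]]' 
python3 -m jog '[[[0,0,0],[0,0,0]],[[0,0,0],[0,0,0]],[[0,0,0],[0,0,0]]]' 
python3 -c "
from h import *
go(.40,.0895,.1995)"
```

```text
t: 4.5
tool_pos: [0.3825, -0.0263, 0.2482]
tool_rot: [-3.13, -0.174, 0.013]
contact_force: [0.1, -0.2, -0.3]
opening: 0.0264
grip_force: 40.1
t: 5.0
tool_pos: [0.3845, 0.0844, 0.2489]
tool_rot: [-3.13, -0.179, 0.014]
contact_force: [-0.3, 0.1, -1.5]
opening: 0.0266
grip_force: 40.1
t: 5.3
tool_pos: [0.385, 0.0822, 0.2505]
tool_rot: [-3.131, -0.171, 0.009]
contact_force: [-0.1, 0.4, -1.1]
opening: 0.0262
grip_force: 40.1
shift [ 0.016  -0.0053  0.0509] turn [-0.0058  0.0057 -0.001 ] tcp [0.385  0.0822 0.2505] F [-0.1  0.4 -1.1] t 5.3 q [ 0.02 -0.56  2.09  0.01  1.62  1.48]
```

Lowering to the entry height (underside at 79 mm), then taking a look from the top and the side.

```bash

python3 -m jog '[[[0.005,-0.002,0.015],[0,0,0]],[[0.01,-0.005,0.03],[-0.005,0.005,0]],[[0.016,-0.005,0.045],[-0.005,0.005,0]],[[0.016,-0.005,0.051],[-0.005,0.005,0]],[[0.016,-0.005,0.051],[-0.005,0.005,0]]]' 
python3 -m jog '[[[0,0,0],[0,0,0]],[[0,0,0],[0,0,0]]]' 
python3 - <<'E'
from h import *
go(.584,.110,.1995)
d,_,_=cam('top');s,_,_=cam('side')
a=cv2.resize(d['image'][165:285,250:330],(400,600),interpolation=cv2.INTER_CUBIC)
b=cv2.resize(s['image'][150:270,280:360],(400,600),interpolation=cv2.INTER_CUBIC)
cv2.imwrite('pics/a4.png',np.hstack([a,b]))
p=ctrl.get_obs()['tool_pos']
for z in(.029,):
  u=pix(s,p+[0,0,z-.1205]); print('bulb pred',(u[0]-280)*5+400,(u[1]-150)*5)
u=pix(d,[.584,.11,.068]);print((u[0]-250)*5,(u[1]-165)*5)
E
```

```text
t: 5.8
tool_pos: [0.3994, 0.0896, 0.1987]
tool_rot: [-3.136, -0.172, 0.004]
contact_force: [-0.3, 0.7, -1.0]
opening: 0.0262
grip_force: 40.1
t: 6.0
tool_pos: [0.4005, 0.09, 0.2009]
tool_rot: [-3.136, -0.173, -0.003]
contact_force: [0.1, -0.4, -0.6]
opening: 0.0263
grip_force: 40.1
shift [0.1846 0.0003 0.0018] turn [-0.0009 -0.0019  0.0004] tcp [0.4005 0.09   0.2009] F [ 0.1 -0.4 -0.6] t 6.0 q [ 0.04 -0.49  2.12  0.    1.51  1.5 ]
bulb pred 809.4258044841026 364.116071557074
240.06980484593157 204.4307878874615
```

View pics/a4.png

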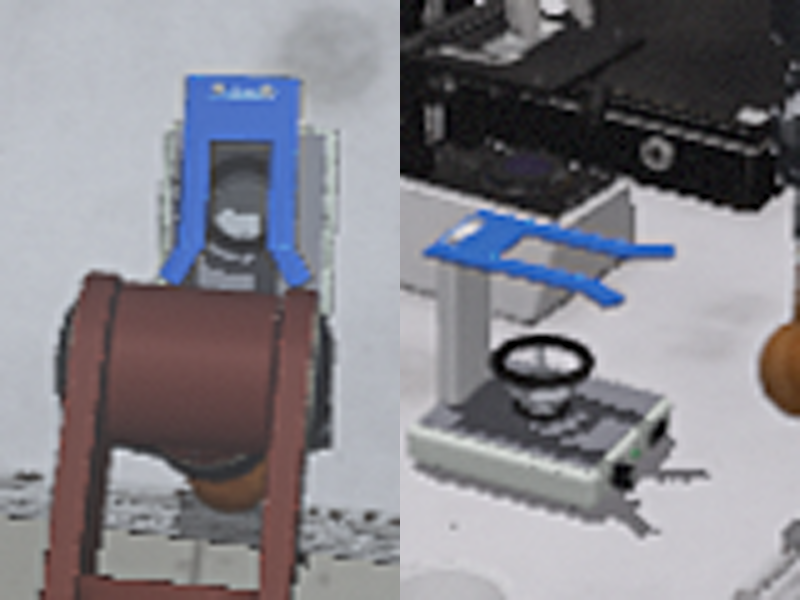

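Left panel: slot centre line at about column 240, ring at (240,205) as predicted. Right panel: bulb at about (805,367), where I predicted (809,364). The height is right, so I'm moving into the fork.

```bash

python3 -m jog '[[[0.02,0,0.001],[0,0,0]],[[0.045,0,0.001],[0,0,0]],[[0.07,0,0.001],[0,0,0]],[[0.09,0,0.001],[0,0,0]],[[0.1,0,0.001],[0,0,0]]]' 
python3 -m jog '[[[0.01,0,0],[0,0,0]],[[0.02,0,0],[0,0,0]],[[0.03,0,0],[0,0,0]],[[0.03,0,0],[0,0,0]],[[0.03,0,0],[0,0,0]]]' 
python3 - <<'E'
from h import *
go(.584,.110,.1995)
s,_,_=cam('side')
b=cv2.resize(s['image'][150:250,270:370],(600,600),interpolation=cv2.INTER_CUBIC)
cv2.imwrite('pics/a5.png',b)
p=ctrl.get_obs()['tool_pos']
for q in (p+[0,0,.029-.1205],p+[0,0,.09-.1205]):
  u=pix(s,q); print('bulb pred',(u[0]-270)*6,(u[1]-150)*6)
E
```

```text
t: 6.6
tool_pos: [0.5008, 0.1013, 0.1993]
tool_rot: [-3.136, -0.174, -0.001]
contact_force: [-0.5, -0.7, -0.4]
opening: 0.0258
grip_force: 40.1
t: 7.1
tool_pos: [0.5291, 0.1045, 0.1988]
tool_rot: [-3.136, -0.174, 0.001]
contact_force: [-0.8, 0.0, -0.7]
opening: 0.0261
grip_force: 40.1
shift [ 0.0552  0.0006 -0.0007] turn [-0.001   0.0005  0.0009] tcp [0.5291 0.1045 0.1988] F [-0.8  0.  -0.7] t 7.1 q [ 0.06 -0.13  1.85  0.    1.43  1.52]
bulb pred 324.32865002031497 388.2503616438194
bulb pred 327.0174630985234 284.7769657625409
```

View pics/a5.png

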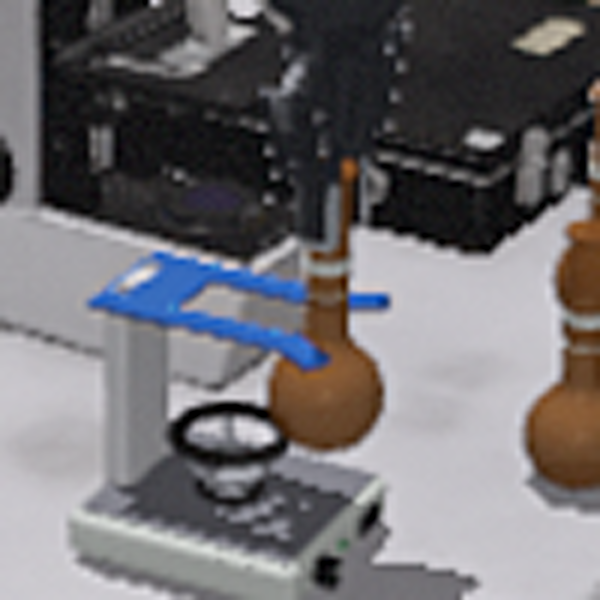

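The bulb is at (326,391), matching the prediction, with the neck between the prongs and no contact force. Moving on to the ring axis.

```bash

python3 -m jog '[[[0.012,0,0],[0,0,0]],[[0.024,0,0],[0,0,0]],[[0.036,0,0],[0,0,0]],[[0.048,0,0],[0,0,0]],[[0.055,0,0],[0,0,0]]]' 
python3 -m jog '[[[0,0,0],[0,0,0]],[[0,0,0],[0,0,0]]]' 
python3 - <<'E'
from h import *
go(.584,.110,.186)
E
```

```text
t: 7.65
tool_pos: [0.5853, 0.1107, 0.1987]
tool_rot: [-3.136, -0.174, -0.0]
contact_force: [-0.5, 0.7, -0.5]
opening: 0.0265
grip_force: 40.1
t: 7.85
tool_pos: [0.5838, 0.1106, 0.1986]
tool_rot: [-3.136, -0.174, 0.001]
contact_force: [0.2, 0.8, -0.0]
opening: 0.0262
grip_force: 40.1
shift [0.0001 0.0006 0.0126] turn [-0.001   0.0009  0.0008] tcp [0.5838 0.1106 0.1986] F [ 0.2  0.8 -0. ] t 7.85 q [0.06 0.   1.72 0.   1.42 1.52]
```

No contact. Lowering onto the ring, then checking the lateral force.

```bash

python3 -m jog '[[[0,0,0.004],[0,0,0]],[[0,0,0.008],[0,0,0]],[[0,0,0.012],[0,0,0]],[[0,0,0.014],[0,0,0]],[[0,0,0.014],[0,0,0]]]' 
python3 -m jog '[[[0,0,0.001],[0,0,0]],[[0,0,0.002],[0,0,0]],[[0,0,0.003],[0,0,0]],[[0,0,0.004],[0,0,0]],[[0,0,0.004],[0,0,0]]]' 
python3 -m jog '[[[0,0,0.001],[0,0,0]],[[0,0,0.002],[0,0,0]],[[0,0,0.002],[0,0,0]],[[0,0,0.002],[0,0,0]]]' 
```

```text
t: 8.35
tool_pos: [0.5835, 0.1105, 0.1843]
tool_rot: [-3.136, -0.174, 0.001]
contact_force: [0.9, -0.3, -1.1]
opening: 0.0264
grip_force: 40.2
t: 8.85
tool_pos: [0.5844, 0.1104, 0.1816]
tool_rot: [-3.136, -0.174, -0.002]
contact_force: [0.4, -1.4, 1.6]
opening: 0.0263
grip_force: 39.8
t: 9.25
tool_pos: [0.5841, 0.1105, 0.1792]
tool_rot: [-3.136, -0.174, -0.001]
contact_force: [0.9, -1.3, 3.7]
opening: 0.0259
grip_force: 39.6
```

Contact came at TCP z≈0.181, as expected, with small side forces. Pressing on.

```bash

python3 -m jog '[[[0,0,0.0015],[0,0,0]],[[0,0,0.003],[0,0,0]],[[0,0,0.0045],[0,0,0]],[[0,0,0.006],[0,0,0]],[[0,0,0.006],[0,0,0]]]' 
python3 -m jog '[[[0,0,0.001],[0,0,0]],[[0,0,0.002],[0,0,0]],[[0,0,0.003],[0,0,0]],[[0,0,0.003],[0,0,0]],[[0,0,0.003],[0,0,0]]]' 
python3 -m jog '[[[0,0,0.0005],[0,0,0]],[[0,0,0.001],[0,0,0]],[[0,0,0.001],[0,0,0]],[[0,0,0.001],[0,0,0]]]' 
python3 -m jog '[[[0,0,0.0005],[0,0,0]],[[0,0,0.001],[0,0,0]],[[0,0,0.001],[0,0,0]],[[0,0,0.001],[0,0,0]]]' 
```

```text
t: 9.75
tool_pos: [0.5845, 0.1105, 0.1737]
tool_rot: [-3.136, -0.174, -0.002]
contact_force: [0.6, -1.9, 7.9]
opening: 0.0266
grip_force: 39.3
t: 10.25
tool_pos: [0.5849, 0.1105, 0.1715]
tool_rot: [-3.136, -0.174, -0.004]
contact_force: [-0.4, -3.0, 8.3]
opening: 0.0263
grip_force: 39.1
t: 10.65
tool_pos: [0.585, 0.1105, 0.1706]
tool_rot: [-3.136, -0.174, -0.005]
contact_force: [0.7, -2.2, 10.2]
opening: 0.026
grip_force: 39.1
t: 11.05
tool_pos: [0.5851, 0.1105, 0.1698]
tool_rot: [-3.136, -0.174, -0.005]
contact_force: [-0.3, -2.7, 10.1]
opening: 0.0263
grip_force: 39.0
```

```bash

python3 -m jog '[[[0,0,0.0005],[0,0,0]],[[0,0,0.001],[0,0,0]],[[0,0,0.001],[0,0,0]],[[0,0,0.001],[0,0,0]]]' - 50
python3 -m jog '[[[0,0,0.0005],[0,0,0]],[[0,0,0.001],[0,0,0]],[[0,0,0.001],[0,0,0]],[[0,0,0.001],[0,0,0]]]' 
```

```text
t: 11.45
tool_pos: [0.5852, 0.1105, 0.169]
tool_rot: [-3.136, -0.174, -0.006]
contact_force: [-0.0, -2.5, 9.8]
opening: 0.0258
grip_force: 48.3
t: 11.85
tool_pos: [0.5854, 0.1105, 0.1685]
tool_rot: [-3.136, -0.174, -0.007]
contact_force: [0.3, -2.4, 10.4]
opening: 0.026
grip_force: 48.4
```

```bash

python3 -m jog '[[[0,0,0.0005],[0,0,0]],[[0,0,0.001],[0,0,0]],[[0,0,0.001],[0,0,0]],[[0,0,0.001],[0,0,0]]]' - 60
python3 -m jog '[[[0,0,0.0005],[0,0,0]],[[0,0,0.001],[0,0,0]],[[0,0,0.001],[0,0,0]],[[0,0,0.001],[0,0,0]]]'
python3 - <<'E'
from h import *
s,_,_=cam('side')
b=cv2.resize(s['image'][150:250,270:370],(600,600),interpolation=cv2.INTER_CUBIC)
cv2.imwrite('pics/a6.png',b)
p=ctrl.get_obs()['tool_pos']
for q in (p+[0,0,.029-.1205],[.5845,.11,.049+.029],[.5845,.11,.16+.049]):
  u=pix(s,q); print('bulb pred',(u[0]-270)*6,(u[1]-150)*6)
F=[ctrl.get_obs()['contact_force']]
print(F)
E
```

```text
t: 12.25
tool_pos: [0.5859, 0.1105, 0.1685]
tool_rot: [-3.136, -0.174, -0.009]
contact_force: [-0.1, -2.9, 13.8]
opening: 0.0255
grip_force: 58.0
t: 12.65
tool_pos: [0.5864, 0.1106, 0.1684]
tool_rot: [-3.136, -0.174, -0.011]
contact_force: [-0.2, -2.7, 17.7]
opening: 0.0254
grip_force: 57.8
bulb pred 227.0639617677665 415.3412300631454
bulb pred 230.59721305715584 414.0662801441098
bulb pred 233.008931107673 193.33387127365836
[array([ 0.27795285, -2.72580052, 15.95289497])]
```

View pics/a6.png

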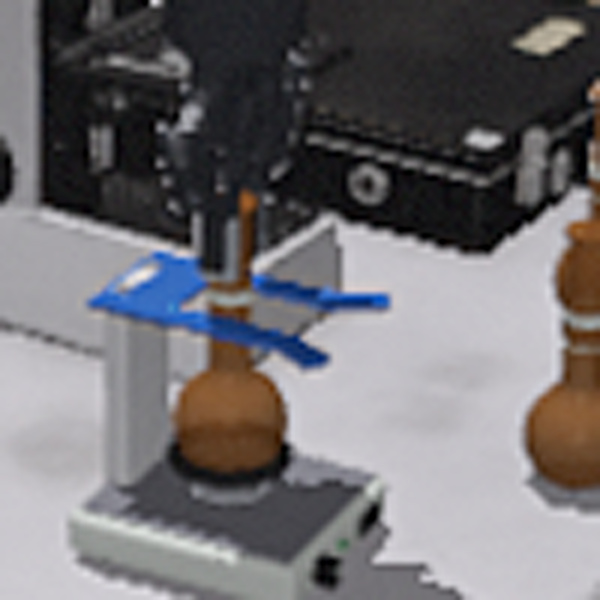

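The TCP has stopped at 0.1684 while the force jumped from 10 to about 17 N, so the ring is on its stop. The picture shows the bulb at (230,420) seated upright in the ring, with the neck in the fork and still gripped. Handing in.

```bash
python3 -c "
from station import job
print(job.finish_job())"
```

```text
the job is handed in; nothing more can be done
None
```

The amber flask is seated upright in the ring and still gripped, holding the ring down on its stop with about 16 N; the job was handed in at about 12.7 s, and the hand-in call returned no verdict.

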